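Set up the work lamp for a job at the vice

TASK

Get the light ready for a job at the bench vice: first hang the steel mug that stands on the rubber mat by its handle on the hook of the stand, and let go of it there. Then lift the cordless lamp off its charging dock and set it down gently, upright in the middle of the mat, with its round lens pointing at the vice jaws. Do not knock or push aside the jars, the spray can or the tin, and keep the lamp upright.

Things in the scene. Friction and masses are not known exactly. Their poses are not given: they have to be found in the camera images.
- table: Wooden workbench, fixed, its top at z = 0.
- lamp: Cordless work lamp, 158 mm tall, 0.5 to 0.8 kg. Black rubber base 84 x 84 x 26 mm; above it a grey housing 66 (x) x 78 (y) mm up to z = 106 mm. Black carrying handle: a round bar 16 mm thick along the lamp's y at x = 0, z = 150 mm, running between two posts at y = +-45 mm; 36 mm free between bar and housing. The round white lens is on the +x face. Origin: centre of the underside; z up.
- dock: Charging dock, fixed: black block 110 x 110 mm, its seat at z = 45 mm, with a rim 10 mm high (to z = 55 mm, inside 92 x 92 mm) all round. The lamp starts standing inside the rim with its axes parallel to the dock's. Origin: centre of the underside.
- mat: Black rubber mat, fixed, 180 x 180 x 4 mm, flat on the bench. Origin: centre of its underside; its top is at z = 4 mm. The mug starts on it.
- mug: Plain steel mug, 62 mm outside diameter, 85 mm tall, wall 2.5 mm, 0.2 kg, standing upright at the start. Its square-cornered handle is on the mug's +y side, in the y-z plane: an 8 mm round bar. Let go on the hook it tips sideways, swings and comes to rest within about 2 s. The opening of the handle runs from y = 31 to 64 mm and from z = 22 to 68 mm. Origin: centre of the underside; z up.
- mug_loop (a point): Centre of the opening of the mug's handle: 47.5 mm along +y and 45 mm up from the mug's origin; axes of the mug.
- hook: Hook stand, fixed, dark steel: round foot 100 mm across and 12 mm thick, post 16 mm thick and 210 mm tall at the origin, and a level hook rod 10 mm thick at z = 190 mm (its axis) that runs from the post along -x to x = -113 mm; then it turns up to its tip at x = -129 mm, whose top is at z = 217 mm. Origin: centre of the foot.
- hook_rod (a point): Point on the axis of the hook rod, 70 mm from the post: (-70, 0, 190) mm in the stand's frame; axes of the stand (the free tip lies to -x).
- vice_jaws (a point): The blue bench vice is fixed, beyond the work as seen from the robot, about 200 mm long, 145 mm tall, jaws 100 mm wide. This point: middle of the gap between the vice's jaws, 136 mm above the bench: what the lens is to point at.
- jar_tall: Bystander: glass jar of screws, 64 mm diameter, 115 mm tall, loose, beside the dock. Origin: centre of the underside.
- jar_short: Bystander: glass jar of screws, 64 mm diameter, 85 mm tall, loose, on the other side of the dock. Origin: centre of the underside.
- spray_can: Bystander: spray can, 60 mm diameter, 200 mm tall (higher than the hook rod), loose, standing in front of the hook's tip on one side or the other. Origin: centre of the underside.
- tin: Bystander: flat round tin, 62 mm diameter, 57 mm tall, loose, in front of the hook's tip on the side away from the spray can. Origin: centre of the underside.
Not all that is in view belongs to the job. What is shaped like the part that bears vice_jaws but orange or pink is not meant.

How it is judged:
On the way, in this order (a step that is already met when the one before it is completed fails the run):
1. the mug hangs by its handle on the hook rod, let go (x of mug_loop in the frame of hook_rod between -0.055 and 0.06 m and y of mug_loop in the frame of hook_rod between -0.03 and 0.03 m and z of mug_loop in the frame of hook_rod between -0.045 and 0.004 m and contact force between mug and hook above 0.3 N and contact force between mug and the fingers below 0.05 N), for 0.3 s.
2. the lamp is lifted clear of its dock (z of lamp in the frame of dock above 0.062 m and contact force between lamp and dock below 0.01 N), for 0.2 s.
At the end, for the whole second after the job is handed in: The mug hangs still and free on the hook, the rod through its handle between post and tip (30 mm sideways, 45 mm below). The lamp stands at rest on the mat within 40 mm of its middle, upright within 0.06 rad, its lens axis passing within 100 mm of the middle of the vice jaws (all of step 1 and linear speed of mug below 0.15 m/s and horizontal distance between lamp and mat below 0.04 m and height (world z) of lamp below 0.01 m and angle between lamp's own z axis and vertical below 0.06 rad and contact force between lamp and mat above 1 N and linear speed of lamp below 0.02 m/s and x of vice_jaws in the frame of lamp above 0.1 m and y of vice_jaws in the frame of lamp between -0.1 and 0.1 m); the robot touches nothing.
It fails at once if a screw jar is pushed more than 25 mm or knocked over (distance of any of jar_tall, jar_short from where it was at the start of the episode above 0.025 m or angle between any of jar_tall, jar_short's own z axis and vertical above 0.35 rad).
It fails at once if the spray can or the tin is pushed more than 25 mm or knocked over (distance of any of spray_can, tin from where it was at the start of the episode above 0.025 m or angle between any of spray_can, tin's own z axis and vertical above 0.35 rad).
It fails at once if the lamp is tipped more than about 35 degrees (angle between lamp's own z axis and vertical above 0.6 rad).
It fails at once if the lamp is dropped or slammed down (over 100 N) (contact force between lamp and mat above 100 N or contact force between lamp and table above 100 N).
It also fails if it takes over 67 s, if anything falls off the work surface, if the arm or the gripper's body presses on something with over 40 N, if the wrist force passes 120 N, or if a joint passes its speed limit or range.

ROBOT

A 7-joint arm with a two-finger parallel gripper is mounted at the origin on the work surface. World frame = base frame: x ahead of the robot, y to its left, z up, the work surface at z = 0. Lengths are in m, angles in rad, forces in N, time in s.
With the tool pointing down it reaches from about 0.425 to 0.95 m from the base axis. Payload 4.7 kg.
Tool frame: the origin (TCP) lies midway between the tips of the shut fingers; the grasp point (between the pads) lies 19 mm behind it; z points along the fingers, y is the line along which they close (so a half turn about z gives the same grasp; the last joint's range is limited). The gripper opens to 87 mm and grips with 3 to 60 N. Pads are 19 mm wide; open, the fingers measure 117 mm over their backs; the gripper's body (75 mm by 190 mm) begins 51 mm behind the grasp point.
Start: joints at [-1.296, 0.469, -0.049, 1.532, 0.024, 1.141, -0.082], TCP at [0.202, 0.644, 0.223] pointing down, gripper open.
Joint ranges: [-2.59, 2.59], [-0.33, 1.99], [-1.39, 1.29], [0.1, 2.45], [-1.04, 4.18], [0.21, 1.99], [-2.66, 2.66]. Speed limits (rad/s): [2.57, 2.57, 3.14, 3.14, 3.14, 3.14, 3.14].

INTERFACE

Orientations are given as a unit quaternion [w, x, y, z].
In Python, from station import readout, get_image, camera_params, manip gives the robot as it stands.
- The arm moves only by the tool jog_arm, never from a script. Its argument "targets" is a list of rows, each a list of 3 entries, a list of its own where there are three numbers: the shift along the tool's x, y, z as a fraction of full scale, then the turn, a rotation vector about the tool's x, y, z as a fraction of full scale, then the closure, from -1 (fully open) to 1 (shut). In form: [[[tx, ty, tz], [rx, ry, rz], fingers], ...]. A call has 1 to 20 rows; each row shifts and turns the commanded pose from where the row before left it, along the tool's axes as they then stand; what a row does not reach is not made up. Full scale, the value 1, is 0.05 m for a shift and 0.08 rad for a turn. A row lasts 1/10 s, in which the tool goes at most 50 mm and 8.59 degrees, less where a joint would pass 70% of its speed; a pose out of reach is approached as far as the arm can. A call with a number of a shift or a turn outside -1 to 1 is refused whole. A call with a gripper value outside its range is refused whole. The fingers move at their own pace and stop on an object; "grip_force" is the grip in N (left out, the last holds). Time passes only in rows, so rows that do not move let the fingers close. It gives the time, the measured TCP pose, the force, the opening and the grip force at its end, in the units of the state.
- readout.read_state(): the state, without advancing time (a new reading comes with each control period).
- get_image(name): name is "side" or "top" or "wrist"; returns the picture (384x512x3 uint8, red, green, blue); there is no depth.
- camera_params(name): a dict with "camera_matrix" (3x3 intrinsics, pixels), "world_from_camera" (4x4, takes a point from camera to world coordinates); the wrist camera has in their place "mount" (4x4, takes a point from camera to tool coordinates, whose origin is the TCP and whose axes are the flange's). Camera axes: x right, y up, looking along -z (the intrinsics and any distortion apply to the point x, -y, -z); pixel columns grow to the right and rows downward; lengths in m; the calibration is good to about 2 mm. The wrist camera is an equidistant fisheye: a pixel r from the principal point sees the ray r / f radians off the axis. A picture is of the moment at which its call begins: read the wrist's pose just before it. camera_params takes no time and is no camera call.
- manip.sign_off(): hands the job in; it is judged then, once.
The state is a dict: "time": time; "joint_positions": joint angles; "qvel": joint speeds; "effort": joint torques, N m; "position": TCP position; "ee_rot": TCP orientation; "ft_force": force on the tool from outside, world axes, zero at the start; "ft_torque": the same for the moment, N m; "width": opening from 0.0 (shut) to 1.0 (fully open); "gripper_force": force on a finger pad.
Only numpy, scipy, OpenCV 4.12 (cv2) and the standard library are available. Lean on these libraries where they do the work, as an engineer would, in place of code of your own. Each camera call takes 0.05 s, during which the arm holds its last target. There are 200 camera calls.

## Working session

There is one attempt and no reset: what is moved stays moved. The work goes in short steps, Python scripts to look and compute and a tool call to move; the robot and the scene stay as the last step left them, time stands still between calls to the robot, and variables do not carry over. Pictures are saved under pics/ and viewed, at most 13 in all, crops included, and the job is handed in when it is done.

Besides the shell and the picture viewer there is one more tool, called after "Emit:" as a command line: name --argument value ..., lists and objects as JSON in quotes. jog_arm: Moves the arm, as the interface text tells. Shift numbers are shares of 0.05 m and turn numbers shares of 0.08 rad, none past 1 either way. Its arguments: {"type":"object","properties":{"targets":{"type":"array"},"grip_force":{"type":"number"}},"required":["targets"]}

```bash
mkdir -p pics; ls; python3 - <<'E'
from station import readout,get_image,camera_params
import cv2,numpy as np
s=readout.read_state();print(s)
for n in("side","top","wrist"):
    im=get_image(n);cv2.imwrite(f"pics/{n}0.png",im[:,:,::-1])
    p=camera_params(n);print(n,{k:np.round(v,4).tolist() if not isinstance(v,str) else v for k,v in p.items()})
a=cv2.imread("pics/side0.png");b=cv2.imread("pics/top0.png")
for n,i in(("side",a),("top",b)):cv2.imwrite(f"pics/{n}0b.png",cv2.resize(i,(800,600),interpolation=cv2.INTER_CUBIC))
E
```

```text
pics
{'time': 0.0, 'joint_positions': array([-1.29587977,  0.46945666, -0.04865287,  1.53370474,  0.02408218,
        1.14102221, -0.08231781]), 'qvel': array([ 8.26561587e-04, -1.27741139e-03,  5.32523601e-05,  6.03642158e-04,
       -2.93717284e-04,  1.19592778e-03, -3.17933773e-04]), 'effort': array([-5.80095584e-04, -5.07982600e+01, -8.09968240e-02, -2.36148208e+01,
       -6.13872427e-02,  3.81605944e-02,  1.89829029e-04]), 'position': array([0.20170405, 0.64351191, 0.22148479]), 'ee_rot': array([-1.35460559e-04,  1.51295824e-01,  9.88488021e-01, -9.93914593e-04]), 'ft_force': array([ 0.53517492,  0.08332043, -0.16601105]), 'ft_torque': array([-0.00947847, -0.04723335, -0.02213338]), 'gripper_force': 0.0, 'width': 0.9999258746877355}
side {'camera_matrix': [[410.2366, 0.0, 260.2503], [0.0, 410.2366, 188.8414], [0.0, 0.0, 1.0]], 'world_from_camera': [[-0.7939, -0.3917, 0.4652, 1.1214], [0.6081, -0.5038, 0.6135, 0.8117], [-0.0059, 0.7699, 0.6381, 0.9813], [0.0, 0.0, 0.0, 1.0]]}
top {'camera_matrix': [[471.2655, 0.0, 256.057], [0.0, 471.2655, 193.8248], [0.0, 0.0, 1.0]], 'world_from_camera': [[-0.0088, 0.9932, -0.1159, 0.3517], [-1.0, -0.0087, 0.0013, 0.0172], [0.0003, 0.1159, 0.9933, 1.6799], [0.0, 0.0, 0.0, 1.0]]}
wrist {'camera_matrix': [[297.3186, 0.0, 257.4676], [0.0, 297.3186, 192.5681], [0.0, 0.0, 1.0]], 'mount': [[-0.0001, 0.9639, 0.2662, 0.0722], [1.0, -0.0003, 0.0016, -0.0011], [0.0016, 0.2662, -0.9639, -0.162], [0.0, 0.0, 0.0, 1.0]]}
```

View pics/top0b.png

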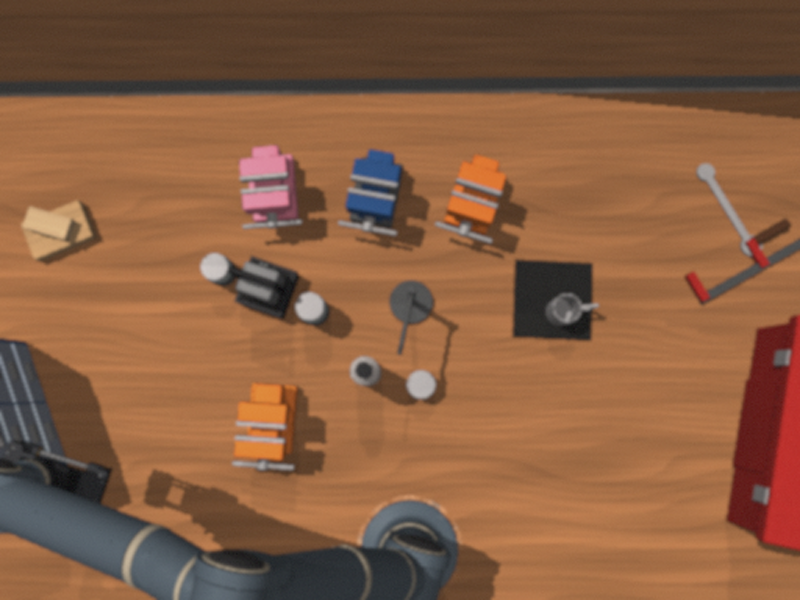

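View pics/side0b.png

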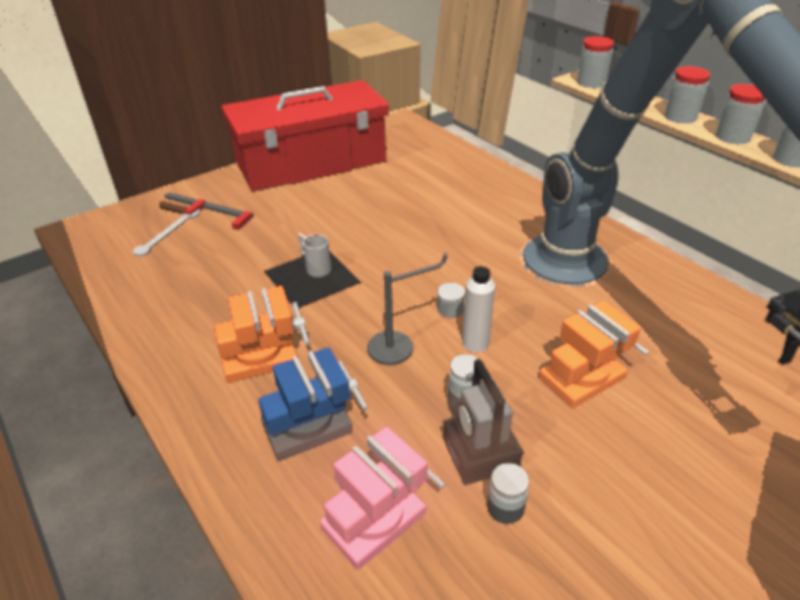

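Top view (800x600 pixels): there are four vices, pink (270,185), blue (375,190), orange (475,198) and orange (265,425). Only the blue one fits the description. The mug is on the mat at (565,308) with its handle to the right, the hook post at (412,300) with its rod tip at (402,352), the spray can at (365,370), the tin at (421,385), the lamp on its dock at (266,287), and the jars at (215,268) and (311,308). The side view shows the lens facing away from the robot, and the blue vice at (305,395). I'll confirm these in enlarged crops.

```bash
python3 - <<'E'
import cv2
b=cv2.imread("pics/top0.png")[88:263,125:391]; cv2.imwrite("pics/topc.png",cv2.resize(b,None,fx=3,fy=3,interpolation=cv2.INTER_CUBIC))
a=cv2.imread("pics/side0.png")[140:340,135:350]; cv2.imwrite("pics/sidec.png",cv2.resize(a,None,fx=3,fy=3,interpolation=cv2.INTER_CUBIC))
E
```

```text
(no output)
```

View pics/topc.png

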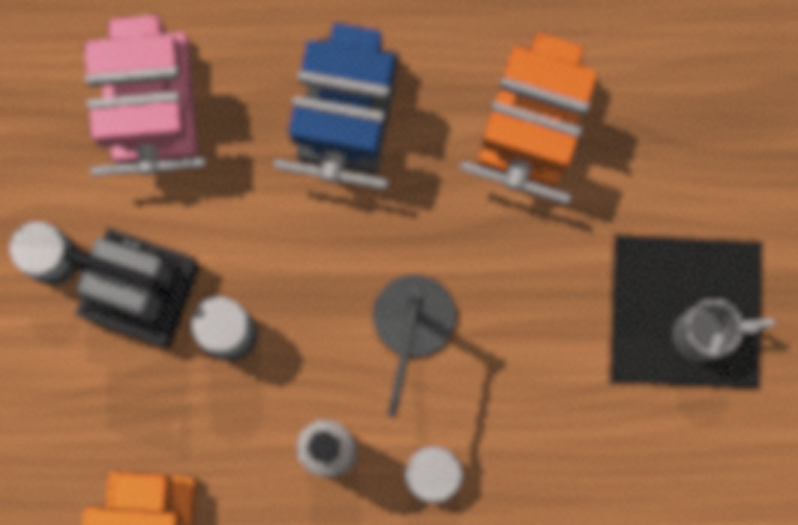

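View pics/sidec.png

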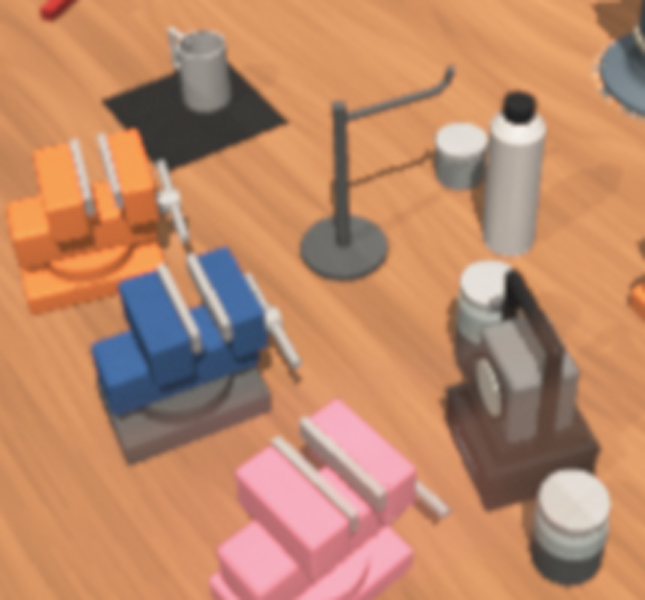

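The crops confirm the blue vice: its gap is at (342,97) in the top crop. Mug rim (714,327), handle end (770,324), hook foot (415,317), rod tip (393,412), can (325,447), tin (434,474), dock corners (110,231), (197,262), (167,347) and (79,312). The spray can is on the +y side of the rod, so the mug body has to go on the tin side. That means turning it by about 180°.

```bash
cat > h.py <<'E'
import numpy as np,cv2
from station import readout,get_image,camera_params
from scipy.spatial.transform import Rotation as R
def ray(cam,uv):
    p=camera_params(cam);K=np.array(p["camera_matrix"]);T=np.array(p["world_from_camera"])
    d=np.linalg.inv(K)@[uv[0],uv[1],1];return T[:3,3],T[:3,:3]@(d*[1,-1,-1])
def plane(cam,uv,z):
    o,d=ray(cam,uv);return o+d*(z-o[2])/d[2]
def tri(a,b):
    (o1,d1),(o2,d2)=ray("top",a),ray("side",b);t=np.linalg.lstsq(np.c_[d1,-d2],o2-o1,rcond=None)[0]
    p,q=o1+t[0]*d1,o2+t[1]*d2;return (p+q)/2,np.linalg.norm(p-q)
tc=lambda u,v:((u+.5)/3-.5+125,(v+.5)/3-.5+88)
sc=lambda u,v:((u+.5)/3-.5+135,(v+.5)/3-.5+140)
def wproj(P,s):  # world -> wrist pixel
    p=camera_params("wrist");K=np.array(p["camera_matrix"]);M=np.array(p["mount"])
    Rt=R.from_quat(np.roll(s["ee_rot"],-1)).as_matrix();c=M[:3,:3].T@(Rt.T@(np.array(P)-s["position"])-M[:3,3])
    x,y,z=c*[1,-1,-1];r=np.hypot(x,y);th=np.arctan2(r,z);return K[0,2]+K[0,0]*th*x/r,K[1,2]+K[0,0]*th*y/r
def wray(uv,s,z):  # wrist pixel -> world at height z
    p=camera_params("wrist");K=np.array(p["camera_matrix"]);M=np.array(p["mount"])
    x,y=uv[0]-K[0,2],uv[1]-K[1,2];r=np.hypot(x,y);th=r/K[0,0]
    c=np.array([np.sin(th)*x/r,-np.sin(th)*y/r,-np.cos(th)])
    Rt=R.from_quat(np.roll(s["ee_rot"],-1)).as_matrix();d=Rt@M[:3,:3]@c;o=s["position"]+Rt@M[:3,3];return o+d*(z-o[2])/d[2]
E
python3 - <<'E'
from h import *
P=lambda n,u,v,z:print(n,np.round(plane("top",tc(u,v),z),3))
P("mug",714,327,.085);P("mughandle",770,324,.072)
for c in((615,236),(762,241),(759,388),(611,382)):P("mat",*c,.004)
P("foot",415,317,.012);P("posttop",417,300,.21);P("tip",393,412,.215)
P("can",325,447,.2);P("tin",434,474,.057);P("jarL",38,249,.1);P("jarR",222,325,.1);P("vice",342,97,.136)
for c in((110,231),(197,262),(167,347),(79,312)):P("dock",*c,.055)
P("barL",72,259,.195);P("barR",162,291,.195)
S=lambda n,u,v,z:print("S",n,np.round(plane("side",sc(u,v),z),3))
S("mug",202,45,.085);S("post",340,107,.21);S("tip",450,72,.215);S("foot",343,246,.012);S("tin",461,140,.057);S("vice",209,305,.136);S("bar1",512,275,.2);S("bar2",556,375,.2)
E
```

```text
mug [ 0.525 -0.348  0.085]
mughandle [ 0.529 -0.415  0.072]
mat [ 0.645 -0.251  0.004]
mat [ 0.637 -0.428  0.004]
mat [ 0.46  -0.417  0.004]
mat [ 0.469 -0.242  0.004]
foot [ 0.548 -0.01   0.012]
posttop [ 0.542 -0.009  0.21 ]
tip [0.425 0.017 0.215]
can [0.39  0.089 0.2  ]
tin [ 0.362 -0.029  0.057]
jarL [0.619 0.417 0.1  ]
jarR [0.53  0.209 0.1  ]
vice [0.782 0.071 0.136]
dock [0.647 0.345 0.055]
dock [0.609 0.244 0.055]
dock [0.51  0.278 0.055]
dock [0.552 0.38  0.055]
barL [0.592 0.357 0.195]
barR [0.556 0.261 0.195]
S mug [ 0.519 -0.348  0.085]
S post [ 0.549 -0.004  0.21 ]
S tip [0.426 0.023 0.215]
S foot [ 0.55  -0.006  0.012]
S tin [ 0.36  -0.027  0.057]
S vice [0.769 0.086 0.136]
S bar1 [0.565 0.274 0.2  ]
S bar2 [0.613 0.38  0.2  ]
```

Emit:
jog_arm --targets '[[[0,0,-1],[0,0,1],-1],[[0,0,-1],[0,0,1],-1],[[0,0,-0.6],[0,0,1],-1],[[0,0,0],[0,0,1],-1],[[0,0,0],[0,0,1],-1],[[0,0,0],[0,0,1],-1],[[0,0,0],[0,0,1],-1],[[0,0,0],[0,0,1],-1],[[0,0,0],[0,0,1],-1],[[0,0,0],[0,0,1],-1],[[0,0,0],[0,0,1],-1],[[0,0,0],[0,0,1],-1],[[0,0,0],[0,0,1],-1],[[0,0,0],[0,0,1],-1],[[0,0,0],[0,0,1],-1],[[0,0,0],[0,0,1],-1],[[0,0,0],[0,0,1],-1],[[0,0,0],[0,0,1],-1],[[0,0,0],[0,0,1],-1],[[0,0,0],[0,0,1],-1]]'

```text
time: 2.15
position: [0.2017, 0.6439, 0.3521]
ee_rot: [0.0, 0.815, 0.579, -0.0]
ft_force: [-0.2, -0.9, 0.1]
width: 1.005
gripper_force: 0.0
```

Emit:
jog_arm --targets '[[[0,0,0],[0,0,1],-1],[[0,0,0],[0,0,1],-1],[[0,0,0],[0,0,1],-1],[[0,0,0],[0,0,1],-1],[[0,0,0],[0,0,1],-1],[[0,0,0],[0,0,1],-1],[[-0.15,0.8,0],[0,0,0],-1],[[-0.15,0.8,0],[0,0,0],-1],[[-0.15,0.8,0],[0,0,0],-1],[[-0.15,0.8,0],[0,0,0],-1],[[-0.15,0.8,0],[0,0,0],-1],[[-0.15,0.8,0],[0,0,0],-1],[[-0.15,0.8,0],[0,0,0],-1],[[-0.15,0.8,0],[0,0,0],-1],[[-0.15,0.8,0],[0,0,0],-1],[[-0.15,0.8,0],[0,0,0],-1],[[-0.15,0.8,0],[0,0,0],-1],[[-0.15,0.8,0],[0,0,0],-1],[[-0.15,0.8,0],[0,0,0],-1],[[-0.15,0.8,0],[0,0,0],-1]]'

```text
time: 4.15
position: [0.5109, 0.1637, 0.3525]
ee_rot: [-0.0, 0.929, 0.37, -0.0]
ft_force: [0.4, 1.2, 0.2]
width: 1.002
gripper_force: 0.0
```

Emit:
jog_arm --targets '[[[-0.57,0.63,0],[0,0,0],-1],[[-0.57,0.63,0],[0,0,0],-1],[[-0.57,0.63,0],[0,0,0],-1],[[-0.57,0.63,0],[0,0,0],-1],[[-0.57,0.63,0],[0,0,0],-1],[[-0.57,0.63,0],[0,0,0],-1],[[-0.57,0.63,0],[0,0,0],-1],[[-0.57,0.63,0],[0,0,0],-1],[[-0.57,0.63,0],[0,0,0],-1],[[-0.57,0.63,0],[0,0,0],-1],[[-0.57,0.63,0],[0,0,0],-1],[[-0.57,0.63,0],[0,0,0],-1],[[0,0,0],[0,0,1],-1],[[0,0,0],[0,0,1],-1],[[0,0,0],[0,0,1],-1],[[0,0,0],[0,0,1],-1],[[0,0,0],[0,0,1],-1],[[0,0,0],[0,0,1],-1],[[0,0,0],[0,0,1],-1],[[0,0,0],[0,0,1],-1]]'

```text
time: 6.15
position: [0.5219, -0.3441, 0.3521]
ee_rot: [-0.0, 0.998, 0.057, -0.0]
ft_force: [0.1, 0.3, -0.8]
width: 0.998
gripper_force: 0.0
```

Emit:
jog_arm --targets '[[[0,0,1],[0,0,1],-1],[[0,0,1],[0,0,1],-1],[[0,0,0],[0,0,1],-1],[[0,0,0],[0,0,1],-1],[[0,0,0],[0,0,1],-1],[[0,0,0],[0,0,1],-1],[[0,0,0],[0,0,1],-1],[[0,0,0],[0,0,1],-1],[[0,0,0],[0,0,1],-1],[[0,0,0],[0,0,1],-1],[[0,0,0],[0,0,1],-1],[[0,0,0],[0,0,1],-1],[[0,0,0],[0,0,1],-1],[[0,0,0],[0,0,1],-1],[[0,0,0],[0,0,1],-1],[[0,0,0],[0,0,1],-1],[[0,0,0],[0,0,1],-1],[[0,0,0],[0,0,1],-1]]'

```text
time: 7.95
position: [0.522, -0.3441, 0.2521]
ee_rot: [-0.0, 0.788, -0.615, -0.0]
ft_force: [1.0, -0.3, 0.3]
width: 0.995
gripper_force: 0.0
```

```bash
python3 - <<'E'
from h import *
s=readout.read_state();im=get_image("wrist");np.save("s1.npy",s,allow_pickle=True);cv2.imwrite("pics/w1.png",cv2.resize(im[:,:,::-1],(768,576),interpolation=cv2.INTER_CUBIC))
print(s["time"],np.round(s["position"],4),np.round(s["ee_rot"],3),np.round(s["joint_positions"],3))
E
```

```text
7.95 [ 0.522  -0.3441  0.2521] [-0.     0.788 -0.615 -0.   ] [-0.274  0.645  1.255  1.667 -0.633  1.306 -1.797]
```

View pics/w1.png

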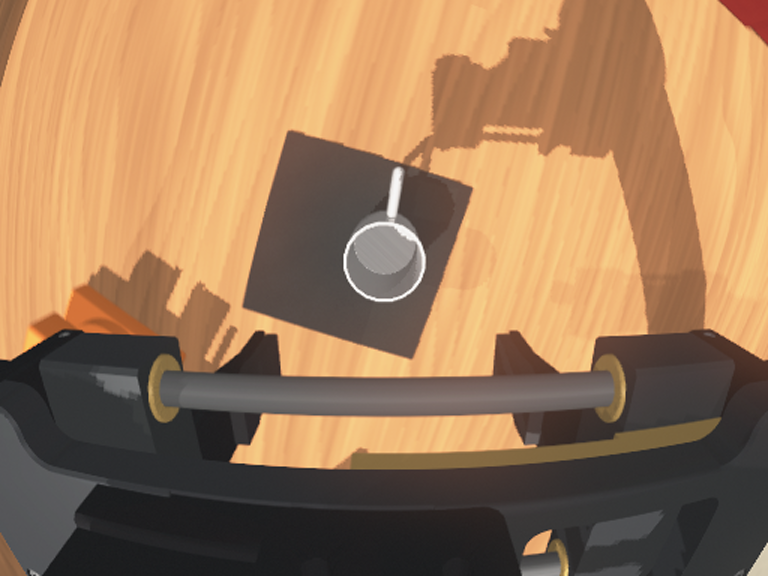

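The wrist view shows the mug rim centre at about (384,261) and the handle running from (391,220) to (398,170). The mat is around it.

```bash
python3 - <<'E'
from h import *
s=np.load("s1.npy",allow_pickle=True).item()
q=lambda u,v:((u+.5)/1.5-.5,(v+.5)/1.5-.5)
m=wray(q(384,261),s,.085);a=wray(q(398,171),s,.076);b=wray(q(391,220),s,.076)
print(m,a,b,np.degrees(np.arctan2(*(a-b)[1::-1])),np.degrees(np.arctan2(*(a-m)[1::-1])))
Rt=R.from_quat(np.roll(s["ee_rot"],-1)).as_matrix()
print(Rt.T@(m-s["position"]))
for c in((288,130),(472,187),(412,358),(244,306)):print(wray(q(*c),s,.004))
E
```

```text
[ 0.52455389 -0.3488823   0.085     ] [ 0.53072792 -0.41678202  0.076     ] [ 0.52669161 -0.3793058   0.076     ] -83.85276740179063 -84.80445984338202
[ 0.00543682 -0.00138438  0.16707048]
[ 0.63622874 -0.43127413  0.004     ]
[ 0.45893504 -0.42034038  0.004     ]
[ 0.46934418 -0.24269824  0.004     ]
[ 0.6455289  -0.25477664  0.004     ]
```

Emit:
jog_arm --targets '[[[0.11,-0.03,0.5],[0,0,0],-1],[[0,0,0.8],[0,0,0],-1],[[0,0,0.8],[0,0,0],-1],[[0,0,0.8],[0,0,0],-1],[[0,0,0.6],[0,0,0],-1],[[0,0,0.4],[0,0,0],-1],[[0,0,0.24],[0,0,0],-1],[[0,0,0],[0,0,0],1],[[0,0,0],[0,0,0],1],[[0,0,0],[0,0,0],1],[[0,0,0],[0,0,0],1],[[0,0,0],[0,0,0],1],[[0,0,0],[0,0,0],1],[[0,0,0],[0,0,0],1]]' --grip_force 25

```text
time: 9.4
position: [0.5253, -0.3499, 0.0467]
ee_rot: [-0.0, 0.789, -0.614, 0.001]
ft_force: [0.6, 0.6, 6.6]
width: 0.707
gripper_force: 25.0
```

Emit:
jog_arm --targets '[[[0,0,-0.3],[0,0,0],1],[[0,0,-0.7],[0,0,0],1],[[0,0,-1],[0,0,-1],1],[[0,0,-1],[0,0,-1],1],[[0,0,-1],[0,0,-1],1],[[0,0,-1],[0,0,-1],1],[[0,0,-1],[0,0,-1],1],[[0,0,0],[0,0,-1],1],[[0,0,0],[0,0,-1],1],[[0,0,0],[0,0,-1],1],[[0,0,0],[0,0,-1],1],[[0,0,0],[0,0,-1],1],[[0,0,0],[0,0,-1],1],[[0,0,0],[0,0,-1],1],[[0,0,0],[0,0,-1],1],[[0,0,0],[0,0,-1],1],[[0,0,0],[0,0,-1],1],[[0,0,0],[0,0,-1],1],[[0,0,0],[0,0,-1],1],[[0,0,0],[0,0,-1],1]]'

```text
time: 11.4
position: [0.5238, -0.3494, 0.3456]
ee_rot: [-0.0, 0.998, 0.06, -0.0]
ft_force: [0.3, -0.1, -2.2]
width: 0.711
gripper_force: 25.0
```

Emit:
jog_arm --targets '[[[0,0,0],[0,0,-1],1],[[0,0,0],[0,0,-1],1],[[0,0,0],[0,0,-1],1],[[0,0,0],[0,0,-1],1],[[0,0,0],[0,0,-1],1],[[0,0,0],[0,0,-1],1],[[0,0,0],[0,0,-1],1],[[0,0,0],[0,0,-1],1],[[0,0,0],[0,0,-1],1],[[0,0,0],[0,0,-1],1],[[0,0,0],[0,0,-1],1],[[0,0,0],[0,0,-1],1],[[0,0,0],[0,0,-1],1],[[0,0,0],[0,0,-1],1],[[0,0,0],[0,0,-1],1],[[0,0,0],[0,0,-1],1],[[0,0,0],[0,0,-1],1],[[0,0,0],[0,0,-0.4],1]]'

```text
time: 13.2
position: [0.5239, -0.3496, 0.3455]
ee_rot: [-0.0, 0.728, 0.685, -0.0]
ft_force: [1.0, 0.1, -1.8]
width: 0.711
gripper_force: 25.0
```

Emit:
jog_arm --targets '[[[0.78,-0.29,0],[0,0,0],1],[[0.78,-0.29,0],[0,0,0],1],[[0.78,-0.29,0],[0,0,0],1],[[0.78,-0.29,0],[0,0,0],1],[[0.78,-0.29,0],[0,0,0],1],[[0.78,-0.29,0],[0,0,0],1],[[0.78,-0.29,0],[0,0,0],1],[[0.78,-0.29,0],[0,0,0],1],[[0,0,0],[0,0,0],1],[[0,0,0],[0,0,0],1]]'

```text
time: 14.2
position: [0.4275, -0.0309, 0.3457]
ee_rot: [0.0, 0.728, 0.686, -0.0]
ft_force: [-0.1, -0.9, -1.3]
width: 0.711
gripper_force: 25.0
```

```bash
python3 - <<'E'
from h import *
s=readout.read_state();print(s["time"],np.round(s["position"],4),np.round(s["ee_rot"],4),np.round(s["joint_positions"],3),s["width"],s["gripper_force"])
E
```

```text
14.2 [ 0.4275 -0.0309  0.3457] [ 2.000e-04  7.280e-01  6.856e-01 -0.000e+00] [-0.409 -0.062  0.365  1.911  0.023  1.288 -0.111] 0.7110350034923292 24.99867440557864
```

Emit:
jog_arm --targets '[[[0.02,-0.38,0],[0,0,0],1],[[0.03,-0.38,0.4],[0,0,0],1],[[0,0,0.8],[0,0,0],1],[[0,0,0.6],[0,0,0],1],[[0,0,0.2],[0,0,0],1],[[0,0,0],[0,0,0],1],[[0,0,0],[0,0,0],1]]'

```text
time: 14.9
position: [0.3914, -0.0267, 0.2467]
ee_rot: [0.001, 0.729, 0.685, 0.001]
ft_force: [0.1, 0.5, -2.2]
width: 0.711
gripper_force: 25.0
```

```bash
python3 - <<'E'
from h import *
s=readout.read_state();im=get_image("wrist");np.save("s2.npy",s,allow_pickle=True);cv2.imwrite("pics/w2.png",cv2.resize(im[:,:,::-1],(768,576),interpolation=cv2.INTER_CUBIC))
print(s["time"],np.round(s["position"],4),np.round(s["ee_rot"],4),np.round(s["joint_positions"],3))
q=lambda u:tuple(np.round((np.array(u)+.5)*1.5-.5))
for n,P in dict(tip=(.4255,.02,.217),rodmid=(.4806,.008,.19),post=(.549,-.007,.21),can=(.39,.089,.2)).items():print(n,q(wproj(P,s)))
E
```

```text
14.9 [ 0.3914 -0.0267  0.2467] [7.000e-04 7.289e-01 6.846e-01 8.000e-04] [-0.41  -0.052  0.36   2.133  0.021  1.055 -0.123]
tip (np.float64(457.0), np.float64(222.0))
rodmid (np.float64(553.0), np.float64(234.0))
post (np.float64(678.0), np.float64(265.0))
can (np.float64(367.0), np.float64(76.0))
```

View pics/w2.png

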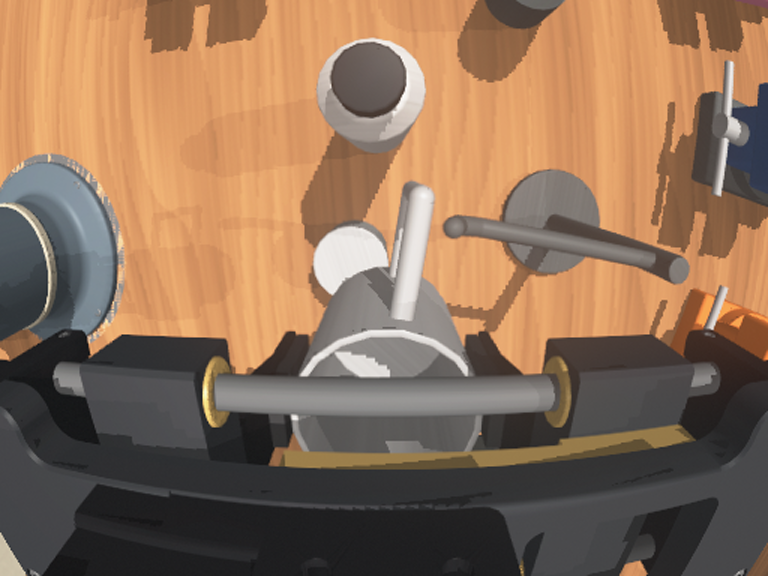

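The wrist view shows the hook tip at (455,226), the post top at (679,268), and the mug handle's upper bar running from (402,312) to (420,190). The spray can is at (369,80), well clear.

```bash
python3 - <<'E'
from h import *
s=np.load("s2.npy",allow_pickle=True).item()
q=lambda u,v:((u+.5)/1.5-.5,(v+.5)/1.5-.5)
tip=wray(q(455,226),s,.213);post=wray(q(679,268),s,.21);r1=wray(q(500,235),s,.195);r2=wray(q(600,251),s,.195)
oz=s["position"][2]-.0427
h1=wray(q(402,312),s,oz+.074);h2=wray(q(420,190),s,oz+.074);can=wray(q(369,80),s,.2)
az=lambda d:np.degrees(np.arctan2(d[1],d[0]))
print("tip",tip,"post",post,"az",az(post-tip),"rod",r1,r2,az(r2-r1));print("handle",h1,h2,az(h2-h1),"oz",oz,"can",can)
a=np.radians(az(post-tip));ex=np.array([np.cos(a),np.sin(a)]);ey=np.array([-ex[1],ex[0]])
for n,p in dict(tip=tip,r1=r1,r2=r2,h1=h1,h2=h2,can=can,tcp=s["position"]).items():d=(p-post)[:2];print(n,np.round([d@ex,d@ey],4))
E
```

```text
tip [0.42507117 0.0176115  0.213     ] post [ 0.54979561 -0.00850996  0.21      ] az -11.828682407151485 rod [0.45025325 0.00962232 0.195     ] [ 0.50623289 -0.00080288  0.195     ] -10.549451748911975
handle [0.39826272 0.00090651 0.27804131] [0.40556942 0.03786628 0.27804131] 78.81719868676258 oz 0.2040413091449192 can [0.3908483  0.08705654 0.2       ]
tip [-0.1274 -0.    ]
r1 [-0.1011 -0.0027]
r2 [-0.0442 -0.0014]
h1 [-0.1502 -0.0218]
h2 [-0.1507  0.0158]
can [-0.1752  0.061 ]
tcp [-0.1513 -0.0503]
```

Emit:
jog_arm --targets '[[[0,0,0.3],[0,0,0],1],[[0,0,0.4],[0,0,0],1],[[0,0,0.26],[0,0,0],1],[[0,0,0],[0,0,0],1],[[-0.03,0.2,0],[0,0,0],1],[[-0.03,0.2,0],[0,0,0],1],[[-0.03,0.2,0],[0,0,0],1],[[-0.03,0.2,0],[0,0,0],1],[[0,0,0],[0,0,0],1]]'

```text
time: 15.85
position: [0.4317, -0.0349, 0.1979]
ee_rot: [0.001, 0.729, 0.685, 0.0]
ft_force: [0.4, -0.8, -1.7]
width: 0.711
gripper_force: 25.0
```

```bash
python3 - <<'E'
from h import *
s=readout.read_state();im=get_image("wrist");np.save("s3.npy",s,allow_pickle=True);cv2.imwrite("pics/w3.png",cv2.resize(im[80:300,180:480,::-1],None,fx=2,fy=2,interpolation=cv2.INTER_CUBIC))
print(s["time"],np.round(s["position"],4),np.round(s["ee_rot"],4),s["ft_force"])
E
```

```text
15.85 [ 0.4317 -0.0349  0.1979] [8.000e-04 7.285e-01 6.850e-01 3.000e-04] [ 0.36556325 -0.78866145 -1.73990888]
```

View pics/w3.png

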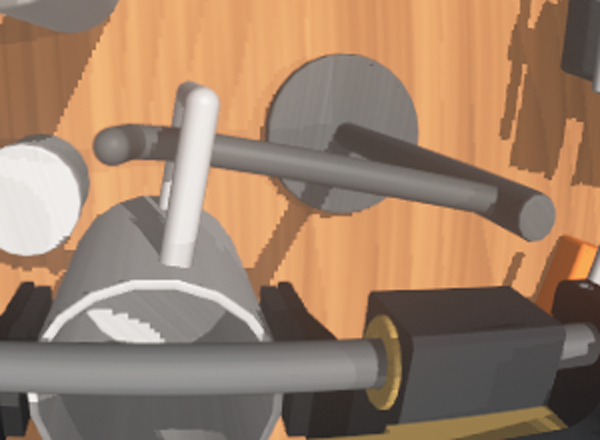

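The crop shows the rod passing through the mug handle, with the tip at (112,145) beyond it. I'll go on inward and lower the mug.

Emit:
jog_arm --targets '[[[-0.03,0.2,0],[0,0,0],1],[[-0.03,0.2,0],[0,0,0],1],[[-0.03,0.2,0],[0,0,0],1],[[-0.03,0.2,0],[0,0,0],1],[[0,0,0.15],[0,0,0],1],[[0,0,0.15],[0,0,0],1],[[0,0,0.15],[0,0,0],1],[[0,0,0.05],[0,0,0],1],[[0,0,0],[0,0,0],1]]'

```text
time: 16.8
position: [0.4686, -0.0429, 0.1718]
ee_rot: [-0.001, 0.728, 0.685, -0.001]
ft_force: [-0.5, 0.7, -1.6]
width: 0.711
gripper_force: 25.0
```

Emit:
jog_arm --targets '[[[0,0,0.04],[0,0,0],1],[[0,0,0.02],[0,0,0],1],[[0,0,0],[0,0,0],1]]'

```text
time: 17.1
position: [0.4694, -0.0429, 0.1697]
ee_rot: [0.0, 0.728, 0.685, 0.0]
ft_force: [0.0, 0.2, -2.3]
width: 0.712
gripper_force: 25.0
```

Emit:
jog_arm --targets '[[[0,0,0.04],[0,0,0],1],[[0,0,0],[0,0,0],1],[[0,0,0],[0,0,0],-1],[[0,0,0],[0,0,0],-1],[[0,0,0],[0,0,0],-1],[[0,0,0],[0,0,0],-1],[[0,0,0],[0,0,0],-1],[[0,0,0],[0,0,0],-1],[[0,0,0],[0,0,0],-1],[[0,0,0],[0,0,0],-1],[[0,0,0],[0,0,0],-1],[[0,0,0],[0,0,0],-1],[[0,0,0],[0,0,0],-1],[[0,0,0],[0,0,0],-1],[[0,0,0],[0,0,0],-1],[[0,0,0],[0,0,0],-1],[[0,0,0],[0,0,0],-1],[[0,0,0],[0,0,0],-1]]'

```text
time: 18.9
position: [0.4693, -0.0429, 0.1675]
ee_rot: [-0.0, 0.728, 0.685, 0.0]
ft_force: [-0.4, 0.3, 0.0]
width: 1.001
gripper_force: 0.0
```

```bash
python3 - <<'E'
from h import *
s=readout.read_state();im=get_image("wrist");cv2.imwrite("pics/w4.png",cv2.resize(im[:,:,::-1],(768,576),interpolation=cv2.INTER_CUBIC))
print(s["time"],np.round(s["position"],4),s["width"],s["ft_force"],np.round(s["joint_positions"],3))
E
```

```text
18.9 [ 0.4693 -0.0429  0.1675] 1.0005126212071282 [-0.4212054   0.26494365  0.04303327] [-0.344  0.203  0.398  2.082 -0.102  0.874  0.052]
```

View pics/w4.png

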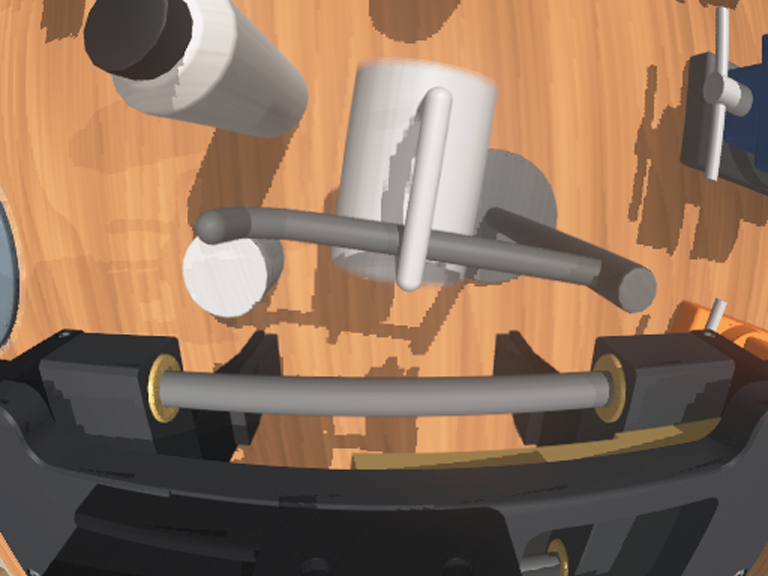

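The mug hangs on the rod by its handle: handle bar (425,185), rod through at (410,240), fingers clear. Next I'll lift away and go over to the lamp.

Emit:
jog_arm --targets '[[[0,0,-0.4],[0,0,0],-1],[[0,0,-0.8],[0,0,0],-1],[[0,0,-1],[0,0,0],-1],[[0,0,-1],[0,0,1],-1],[[0,0,-0.8],[0,0,1],-1],[[0,0,0],[0,0,1],-1],[[0,0,0],[0,0,0.6],-1],[[0.82,-0.05,0],[0,0,0],-1],[[0.82,-0.05,0],[0,0,0],-1],[[0.82,-0.05,0],[0,0,0],-1],[[0.82,-0.05,0],[0,0,0],-1],[[0.82,-0.05,0],[0,0,0],-1],[[0.82,-0.05,0],[0,0,0],-1],[[0.82,-0.05,0],[0,0,0],-1],[[0.82,-0.05,0],[0,0,0],-1],[[0.82,-0.05,0],[0,0,0],-1],[[0,0,0],[0,0,0],-1],[[0,0,0],[0,0,0],-1]]'

```text
time: 20.75
position: [0.5741, 0.3123, 0.3664]
ee_rot: [0.0, 0.819, 0.574, -0.001]
ft_force: [-0.5, -1.9, -0.3]
width: 1.0
gripper_force: 0.0
```

```bash
python3 - <<'E'
from h import *
s=readout.read_state();im=get_image("wrist");np.save("s5.npy",s,allow_pickle=True)
cv2.imwrite("pics/w5.png",cv2.resize(im[:,:,::-1],(768,576),interpolation=cv2.INTER_CUBIC))
print(s["time"],np.round(s["position"],4),np.round(s["ee_rot"],4),np.round(s["joint_positions"],3))
E
```

```text
20.75 [0.5741 0.3123 0.3664] [ 2.000e-04  8.186e-01  5.743e-01 -1.000e-03] [-0.712  0.354  0.212  1.391 -0.074  1.406 -0.848]
```

View pics/w5.png

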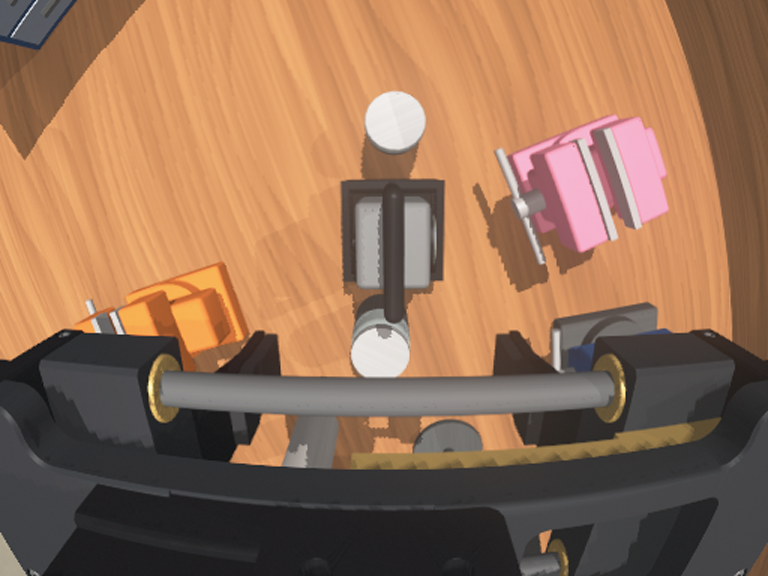

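The wrist view shows the lamp's bar from (393,188) to (396,318), with the lens on its right (vice) side. The dock corners are visible and the jars lie beyond both bar ends.

```bash
python3 - <<'E'
from h import *
s=np.load("s5.npy",allow_pickle=True).item()
q=lambda u,v:((u+.5)/1.5-.5,(v+.5)/1.5-.5)
a=wray(q(393,188),s,.199);b=wray(q(396,318),s,.199);m=(a+b)/2
D=[wray(q(*c),s,.055) for c in((342,181),(444,181),(442,280),(343,280))]
Rt=R.from_quat(np.roll(s["ee_rot"],-1)).as_matrix()
print(a,b,np.linalg.norm(a-b),np.degrees(np.arctan2(*(a-b)[1::-1])),np.mean(D,0));print("tool",Rt.T@(m-s["position"]),Rt.T@(np.mean(D,0)-s["position"]),"toolx az",np.degrees(np.arctan2(Rt[1,0],Rt[0,0])))
E
```

```text
[0.5982829  0.36379012 0.199     ] [0.56659288 0.26841916 0.199     ] 0.10049815063936501 71.61930115607069 [0.58191175 0.31338941 0.055     ]
tool [0.00676124 0.00666134 0.16742335] [0.00428791 0.00720157 0.31142766] toolx az 70.1015504402194
```

Emit:
jog_arm --targets '[[[0.11,0.14,0.5],[0,0,0],-1],[[0,0,0.8],[0,0,0],-1],[[0,0,0.8],[0,0,0],-1],[[0,0,0.8],[0,0,0],-1],[[0,0,0.5],[0,0,0],-1],[[0,0,0.3],[0,0,0],-1],[[0,0,0.12],[0,0,0],-1],[[0,0,0],[0,0,0],-1],[[0,0,0],[0,0,0],1],[[0,0,0],[0,0,0],1],[[0,0,0],[0,0,0],1],[[0,0,0],[0,0,0],1],[[0,0,0],[0,0,0],1],[[0,0,0],[0,0,0],1],[[0,0,0],[0,0,0],1],[[0,0,0],[0,0,0],1],[[0,0,0],[0,0,0],1],[[0,0,0],[0,0,0],1]]' --grip_force 45

```text
time: 22.6
position: [0.5822, 0.3146, 0.1765]
ee_rot: [-0.001, 0.819, 0.574, -0.0]
ft_force: [-2.2, 0.1, 0.6]
width: 0.169
gripper_force: 37.1
```

Emit:
jog_arm --targets '[[[0,0,-0.2],[0,0,0],1],[[0,0,-0.4],[0,0,0],1],[[0,0,-0.7],[0,0,0],1],[[0,0,-0.8],[0,0,0],1],[[0,0,-0.9],[0,0,0],1],[[0,0,-0.8],[0,0,0],1],[[0,0,-0.5],[0,0,0],1],[[0,0,-0.4],[0,0,0],1],[[0,0,0],[0,0,0],1],[[0,0,0],[0,0,0],1]]'

```text
time: 23.6
position: [0.5824, 0.3139, 0.4101]
ee_rot: [-0.0, 0.819, 0.574, -0.001]
ft_force: [-0.4, -0.4, -6.8]
width: 0.168
gripper_force: 44.8
```

```bash
python3 - <<'E'
from h import *
s=readout.read_state();im=get_image("wrist");cv2.imwrite("pics/w6.png",im[:,:,::-1])
im=get_image("side");cv2.imwrite("pics/s6.png",im[:,:,::-1])
A=cv2.imread("pics/w6.png");B=cv2.imread("pics/s6.png")
cv2.imwrite("pics/c6.png",np.hstack([cv2.resize(A[60:320,120:400],None,fx=1.4,fy=1.4),cv2.resize(B[60:320,120:400],None,fx=1.4,fy=1.4)]))
print(s["time"],np.round(s["position"],4),np.round(s["ee_rot"],4),s["width"],s["gripper_force"],s["ft_force"],s["ft_torque"])
E
```

```text
23.6 [0.5824 0.3139 0.4101] [-1.000e-04  8.192e-01  5.735e-01 -1.100e-03] 0.1677639739797749 44.83227018266916 [-0.36844014 -0.37675337 -6.75496797] [-0.12543669  0.10395204 -0.07229083]
```

View pics/c6.png

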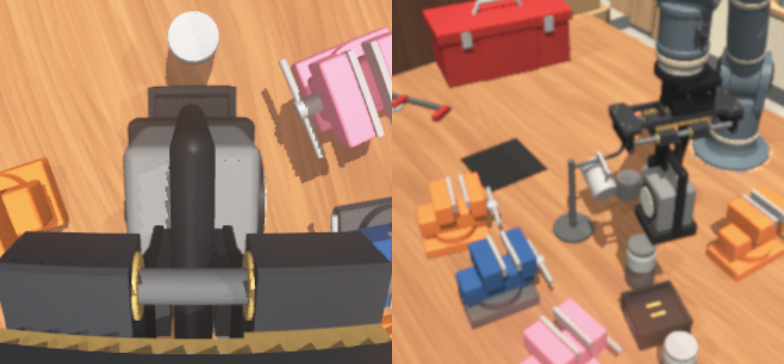

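The left half shows the bar held centrally between the fingers. In the right half the lamp hangs upright above the empty dock and the mug hangs on the hook at (598,180). I'll carry it over the hook to the mat, underside at about z = 0.28.

Emit:
jog_arm --targets '[[[-0.3,0.09,0],[0,0,0],1],[[-0.6,0.19,0],[0,0,0],1],[[-0.82,0.255,0],[0,0,0],1],[[-0.82,0.255,0],[0,0,0],1],[[-0.82,0.255,0],[0,0,0],1],[[-0.82,0.255,0],[0,0,0],1],[[-0.82,0.255,0],[0,0,0],1],[[-0.82,0.255,0],[0,0,0],1],[[-0.82,0.255,0],[0,0,0],1],[[-0.82,0.255,0],[0,0,0],1],[[-0.82,0.255,0],[0,0,0],1],[[-0.82,0.255,0],[0,0,0],1],[[-0.82,0.255,0],[0,0,0],1],[[-0.82,0.255,0],[0,0,0],1],[[-0.82,0.255,0],[0,0,0],1],[[-0.6,0.19,0],[0,0,0],1],[[-0.28,0.09,0],[0,0,0],1],[[0,0,0],[0,0,0],1]]'

```text
time: 25.5
position: [0.5497, -0.3401, 0.4106]
ee_rot: [-0.0, 0.821, 0.571, -0.001]
ft_force: [-0.4, -0.6, -6.6]
width: 0.169
gripper_force: 45.0
```

Emit:
jog_arm --targets '[[[0,0,0],[0,0,-0.4],1],[[0,0,0],[0,0,-0.8],1],[[0,0,0.3],[0,0,-1],1],[[0,0,0.5],[0,0,-1],1],[[0,0,0.5],[0,0,-1],1],[[0,0,0.5],[0,0,-1],1],[[0,0,0.5],[0,0,-1],1],[[0,0,0.5],[0,0,-1],1],[[0,0,0.5],[0,0,-1],1],[[0,0,0],[0,0,-1],1],[[0,0,0],[0,0,-1],1],[[0,0,0],[0,0,-1],1],[[0,0,0],[0,0,-1],1],[[0,0,0],[0,0,-1],1],[[0,0,0],[0,0,-1],1],[[0,0,0],[0,0,-1],1],[[0,0,0],[0,0,-1],1],[[0,0,0],[0,0,-1],1],[[0,0,0],[0,0,-0.6],1],[[0,0,0],[0,0,0],1]]'

```text
time: 27.5
position: [0.5524, -0.3345, 0.2464]
ee_rot: [-0.0, 0.244, 0.97, 0.001]
ft_force: [-0.1, -0.3, -6.3]
width: 0.168
gripper_force: 45.0
```

Emit:
jog_arm --targets '[[[0,0,0.3],[0,0,0],1],[[0,0,0.4],[0,0,0],1],[[0,0,0.4],[0,0,0],1],[[0,0,0.4],[0,0,0],1],[[0,0,0.3],[0,0,0],1],[[0,0,0.2],[0,0,0],1],[[0,0,0.1],[0,0,0],1],[[0,0,0.05],[0,0,0],1],[[0,0,0.03],[0,0,0],1],[[0,0,0],[0,0,0],1]]'

```text
time: 28.5
position: [0.5525, -0.3367, 0.1381]
ee_rot: [0.001, 0.245, 0.969, -0.0]
ft_force: [-0.7, 0.4, -5.8]
width: 0.174
gripper_force: 45.0
```

Emit:
jog_arm --targets '[[[0,0,0.02],[0,0,0],1],[[0,0,0.02],[0,0,0],1],[[0,0,0],[0,0,0],1]]'

```text
time: 28.8
position: [0.5522, -0.3364, 0.1356]
ee_rot: [0.0, 0.245, 0.969, 0.0]
ft_force: [-0.3, -0.1, -6.2]
width: 0.167
gripper_force: 45.0
```

Emit:
jog_arm --targets '[[[0,0,0.015],[0,0,0],1],[[0,0,0.015],[0,0,0],1],[[0,0,0],[0,0,0],1]]'

```text
time: 29.1
position: [0.5522, -0.3374, 0.1352]
ee_rot: [0.001, 0.246, 0.969, -0.0]
ft_force: [-3.0, -0.7, 1.3]
width: 0.168
gripper_force: 45.1
```

The wrist force went from -6.2 to +1.3 N, so the lamp is standing on the mat. I'll release it and retreat straight up.

Emit:
jog_arm --targets '[[[0,0,0],[0,0,0],-1],[[0,0,0],[0,0,0],-1],[[0,0,0],[0,0,0],-1],[[0,0,0],[0,0,0],-1],[[0,0,0],[0,0,0],-1],[[0,0,0],[0,0,0],-1],[[0,0,0],[0,0,0],-1],[[0,0,0],[0,0,0],-1],[[0,0,-0.2],[0,0,0],-1],[[0,0,-0.5],[0,0,0],-1],[[0,0,-0.8],[0,0,0],-1],[[0,0,-0.8],[0,0,0],-1],[[0,0,-0.8],[0,0,0],-1],[[0,0,-0.8],[0,0,0],-1],[[0,0,-0.5],[0,0,0],-1],[[0,0,0],[0,0,0],-1],[[0,0,0],[0,0,0],-1],[[0,0,0],[0,0,0],-1]]'

```text
time: 30.9
position: [0.5516, -0.336, 0.3527]
ee_rot: [-0.001, 0.245, 0.969, 0.0]
ft_force: [-1.0, -0.3, -0.4]
width: 1.002
gripper_force: 0.0
```

```bash
python3 - <<'E'
from h import *
s=readout.read_state();np.save("s7.npy",s,allow_pickle=True)
A=get_image("wrist")[:,:,::-1];B=get_image("side")[:,:,::-1]
cv2.imwrite("pics/c7.png",np.hstack([cv2.resize(A[0:320,110:420],None,fx=1.25,fy=1.25),cv2.resize(B[60:380,120:430],None,fx=1.25,fy=1.25)]))
print(s["time"],np.round(s["position"],4),np.round(s["ee_rot"],4),s["width"],s["ft_force"])
E
```

```text
30.9 [ 0.5516 -0.336   0.3527] [-1.200e-03  2.453e-01  9.694e-01  4.000e-04] 1.002246593763577 [-0.97141538 -0.32910667 -0.41104286]
```

View pics/c7.png

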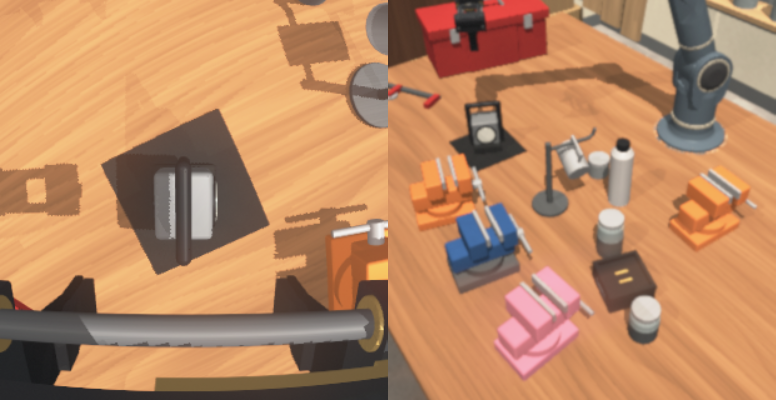

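The lamp stands upright in the middle of the mat (184,212), with its lens toward the blue vice. The mug hangs on the hook (572,158 in the right half), and the jars, can and tin haven't moved. I'll hand it in.

```bash
python3 -c "
from station import manip
print(manip.sign_off())"
```

```text
the job is handed in; nothing more can be done
None
```

I handed the job in at about 31 s of the 67 s allowed; no verdict came back. In the last images the mug hangs on the hook, the lamp stands upright mid-mat with its lens facing the blue vice, and the jars, spray can and tin look undisturbed.

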